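Fit a filter cell under the hinged flap of a filter housing

TASK

Fit the loose white filter cell into the filter housing. Take the flap by its bar, swing it right over and lower it gently onto its stop without letting it fall; set the cell in the housing without dropping it, turned so that its key foot goes fully home in the slot; then swing the flap back over and lower it gently until it is fully shut, and let go. Leave the carton, the logbook and the marker where they lie.

Things in the scene. Friction and masses are not known exactly. Their poses are not given: they have to be found in the camera images.
- housing: Grey open-topped filter housing fixed to the bench, 150 (x) x 130 (y) x 90 mm high, 5 mm walls, brass stubs on its x sides. Origin: centre of its underside on the bench; z up; hinge along the +y wall. Inside (140 x 120 mm clear) lies an aluminium seat plate, top 34 mm up, with a central rectangular slot 40 (x) x 64 (y) mm, 22 mm deep, for the cell's foot.
- seat (a point): Centre of the slot's mouth, on the seat plate's top, 34 mm above the bench; axes as the housing's.
- flap_hinge (a point): Middle of the flap's hinge axis, fixed on the housing at its (0, +69, 96) mm; the axis runs along the housing's x; axes as the housing's.
- flap_bar (a point): Middle of the flap's handle: a round steel bar 12 mm thick along the housing's x, 78 mm clear between its two legs, 188 mm from the hinge axis, in the plane of the flap. A 44 mm gap between bar and flap plate takes one finger (open the hand only part way). The bar can turn between the fingers, so it can be pinched from above, across the housing's y, for the whole swing.
- flap (a joint): Angle of the steel flap (150 x 132 x 6 mm, 0.3 kg). 0: shut, level, bar on the housing's -y side, 96 mm up. pi/2: upright. 3.0: on its two rubber-tipped stop arms on the +y side, bar 123 mm up. At angle a the bar is at y = 69 - 188 cos a, z = 96 + 188 sin a mm in the housing frame. Does not hold itself: let go, it falls shut or open. An unseated cell keeps it from shutting.
- cell: Loose white filter cell, 0.2 kg, standing on its foot. Origin: centre of the foot's underside; z up. Grey foot 34 (x) x 58 (y) mm, 18 mm high; round body 76 mm in diameter, 18 to 38 mm up; grip rib 12 (x) x 54 (y) mm, 38 to 70 mm up. Fits with cell y along housing y, either way round. Fully home, its body rests on the seat plate and its origin is 16 mm above the housing's.
- seal_carton: Bystander: loose small printed carton, 111 x 86 x 53 mm, at the back right. Origin: centre of its underside.
- logbook: Bystander: loose dark blue logbook, 176 x 126 x 14 mm, lying at the front left. Origin: centre of its underside.
- marker: Bystander: loose white marker pen with a black cap, 134 mm long, 19 mm high, lying left of the housing, where the open flap passes over it. Origin: centre of its underside.
Things that resemble listed ones, but are neither listed nor needed, are in the scene too. Leave any black look-alike of the cell alone.

How it is judged:
On the way, in this order (a step that is already met when the one before it is completed fails the run):
1. the flap has been swung over and rests on its stop (value of joint flap above 2.93 rad and velocity of joint flap below 0.2 rad/s), for 0.2 s.
2. the cell sits fully home in its slot while the flap is still open on its stop (horizontal distance between cell and seat below 0.006 m and z of cell in the frame of housing between 0.01 and 0.02 m and angle between the y axis of cell and the y axis of housing, either way round below 0.15 rad and angle between cell's own z axis and vertical below 0.08 rad and value of joint flap above 2.9 rad), for 0.2 s.
At the end, for the whole second after the job is handed in: The flap is fully shut (within 0.04 rad) and the cell is at rest in its slot under it: within 6 mm of the slot's centre, 0.15 rad of its direction and 0.08 rad of upright, its foot's underside 10 to 20 mm above the housing's underside (home is 16 mm) (horizontal distance between cell and seat below 0.006 m and z of cell in the frame of housing between 0.01 and 0.02 m and angle between the y axis of cell and the y axis of housing, either way round below 0.15 rad and angle between cell's own z axis and vertical below 0.08 rad and value of joint flap below 0.04 rad and linear speed of cell below 0.02 m/s); the robot touches nothing.
It fails at once if the flap falls onto its stop (over 3 rad/s in the last 0.6 rad) (value of joint flap above 2.4 rad and velocity of joint flap above 3 rad/s).
It fails at once if the flap falls shut (over 3 rad/s in the last 0.6 rad) (value of joint flap below 0.6 rad and velocity of joint flap below -3 rad/s).
It fails at once if the cell is dropped into the housing (over 0.7 m/s just above its seat) (horizontal distance between cell and seat below 0.04 m and z of cell in the frame of housing below 0.07 m and linear speed of cell above 0.7 m/s).
It fails at once if the carton, the logbook or the marker is moved by more than 30 mm (distance of any of seal_carton, logbook, marker from where it was at the start of the episode above 0.03 m).
It also fails if it takes over 72 s, if anything falls off the work surface, if the arm or the gripper's body presses on something with over 40 N, if the wrist force passes 120 N, or if a joint passes its speed limit or range.

ROBOT

A 6-joint arm with a two-finger parallel gripper is mounted at the origin on a cart in front of the work surface, level with it; the furniture and walls round the work are solid. World frame = base frame: x ahead of the robot, y to its left, z up, the work surface at z = 0. Lengths are in m, angles in rad, forces in N, time in s.
With the tool pointing down it reaches from about 0.25 to 0.725 m from the base axis. Payload 9.7 kg.
Tool frame: the origin (TCP) lies at the very end of the fingers, on their centre line; the grasp point (between the pads) lies 19 mm behind it (manip.grip_point_offset is the distance from the TCP to the grasp point, in m); z points along the fingers, y is the line along which they close (so a half turn about z gives the same grasp; the last joint's range is limited). The gripper opens to 85 mm and grips with 20 to 120 N. Pads are 22 mm wide; open, the fingers measure 114 mm over their backs; the gripper's body (76 mm by 85 mm) begins 54 mm behind the grasp point. The pads swing forward as they close: fully open they stand 13 mm farther back than shut.
Start: joints at [1.346, 0.087, 0.176, 1.66, 0, 1.571], TCP at [0.123, 0.536, 0.231] pointing down, gripper open.
Joint ranges: [-3.13, 3.13], [-0.85, 1.81], [-1.15, 1.24], [-2.2, 2.28], [-1.44, 1.52], [-3.14, 3.14]. Speed limits (rad/s): [2.22, 2.22, 2.57, 3.14, 3.14, 3.14].

INTERFACE

Orientations are given as a 3x3 rotation matrix whose columns are the frame's x, y, z axes.
In Python, from station import manip gives the robot as it stands.
- The arm moves only by the tool drive_tool, never from a script. Its argument "motion" is a list of rows, each a list of 6 numbers: the shift along the world's x, y, z normalised to -1 to 1, where 1 is 0.15 m, then the turn, a rotation vector about the world's x, y, z normalised to -1 to 1, where 1 is pi rad. A call has 1 to 12 rows; each row shifts and turns the commanded pose from where the row before left it; what a row does not reach is not made up. A row lasts 1/12 s, in which the tool goes at most 41.7 mm and 7.16 degrees, less where a joint would pass 70% of its speed; a pose out of reach is approached as far as the arm can. A call with a number of a shift or a turn outside -1 to 1 is refused whole. A call with a gripper value outside its range is refused whole. "fingers" is the opening, from -1 (shut) to 1 (fully open), set as the call begins (left out, the last holds). The fingers move at their own pace and stop on an object; the grip force is fixed at half the most. Time passes only in rows, so rows that do not move let the fingers close. It gives the time, the measured TCP pose, the force, the opening and the grip force at its end, in the units of the state.
- manip.read_state(): the state, without advancing time (a new reading comes with each control period).
- manip.snapshot(name): name is "scene" or "top"; returns the picture (480x640x3 uint8, blue, green, red); there is no depth.
- manip.camera_model(name): a dict with "fx", "fy", "cx", "cy" (pixels), "k1" (the pictures are not rectified: a ray, as slopes to the right and down, at radius r is drawn at 1 + k1 r^2 times it, then the intrinsics apply), "origin" and "orientation" of the camera in the world. Camera axes: x right, y down, z forward; pixel columns grow to the right and rows downward; lengths in m; the calibration is good to about 2 mm. A picture is of the moment at which its call begins. camera_model takes no time and is no camera call.
- manip.finish_job(): hands the job in; it is judged then, once.
The state is a dict: "t": time; "joint_pos": joint angles; "joint_velocities": joint speeds; "effort": joint torques, N m; "tcp_pos": TCP position; "eef_rot": TCP orientation; "contact_force": force on the tool from outside, world axes, zero at the start; "ft_torque": the same for the moment, N m; "width": opening from 0.0 (shut) to 1.0 (fully open); "grasp_force": force on a finger pad.
Only numpy, scipy, OpenCV 4.12 (cv2) and the standard library are available. Lean on these libraries where they do the work, as an engineer would, in place of code of your own. Each camera call takes 0.05 s, during which the arm holds its last target. There are 200 camera calls.

## Working session

There is one attempt and no reset: what is moved stays moved. The work goes in short steps, Python scripts to look and compute and a tool call to move; the robot and the scene stay as the last step left them, time stands still between calls to the robot, and variables do not carry over. Pictures are saved under pics/ and viewed, at most 10 in all, crops included, and the job is handed in when it is done.

Besides the shell and the picture viewer there is one more tool, called after "Call:" as name(argument=value, ...) on one line, values as JSON. drive_tool: Moves the arm, as the interface text tells. Its arguments: {"type":"object","properties":{"motion":{"type":"array","items":{"type":"array","items":{"type":"number","minimum":-1,"maximum":1}}},"fingers":{"type":"number"}},"required":["motion"]}

```bash
mkdir -p pics; ls; python3 - <<'E'
from station import manip
import cv2
for n in("scene","top"):
    cv2.imwrite(f"pics/{n}0.png",manip.snapshot(n)); print(n,manip.camera_model(n))
print(manip.read_state()); print(manip.grip_point_offset)
E
```

```text
pics
scene {'fx': 550.5152010287744, 'fy': 550.5152010287744, 'cx': 315.7723055113329, 'cy': 236.0338286935859, 'k1': -0.06437183746354015, 'origin': array([-0.20683251,  1.01954696,  0.76455422]), 'orientation': array([[-0.83744249, -0.2626543 ,  0.4792732 ],
       [-0.54617882,  0.37098183, -0.75104006],
       [ 0.01946225, -0.89072173, -0.45413216]])}
top {'fx': 586.3686285459642, 'fy': 586.3686285459642, 'cx': 320.1824356484308, 'cy': 240.17418893561373, 'k1': 0.03308033953344141, 'origin': array([-0.05656719,  0.17004063,  1.28464891]), 'orientation': array([[-0.4679497 , -0.77983073,  0.41579696],
       [-0.88371332,  0.41747688, -0.21157461],
       [-0.00859324, -0.46645159, -0.88450499]])}
{'t': 0.1, 'joint_pos': array([ 1.34604344e+00,  8.74476351e-02,  1.75191835e-01,  1.65980585e+00,
       -9.79905304e-07,  1.57078800e+00]), 'joint_velocities': array([-0.0002109 , -0.00097076,  0.00137968,  0.00067225, -0.0007379 ,
       -0.00060379]), 'effort': array([-1.12340354e-04, -5.21558511e+01,  4.65653980e+01,  1.59043906e-02,
       -2.11094920e-05, -1.34316784e-05]), 'tcp_pos': array([0.1225289 , 0.53595974, 0.23061952]), 'eef_rot': array([[-9.74851066e-01,  2.22857176e-01, -2.81041615e-04],
       [ 2.22857354e-01,  9.74850285e-01, -1.23371783e-03],
       [-9.69373980e-07, -1.26532333e-03, -9.99999199e-01]]), 'contact_force': array([-0.29454858,  0.09339362, -0.39664291]), 'ft_torque': array([-0.02184127,  0.06030647,  0.01478307]), 'grasp_force': 0.0, 'width': 1.0001226370475178}
0.0187
```

View pics/scene0.png

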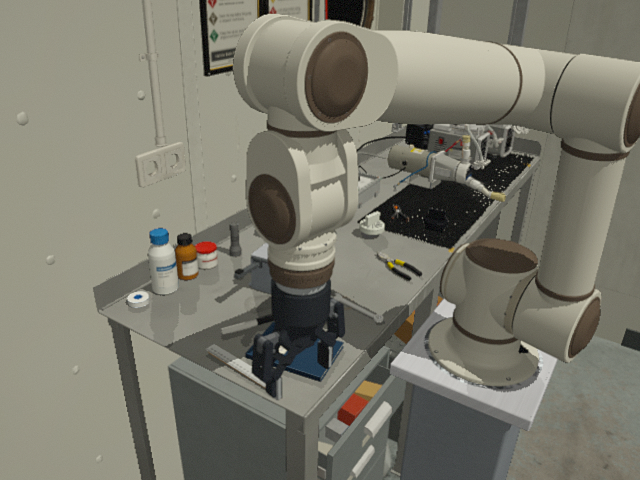

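View pics/top0.png

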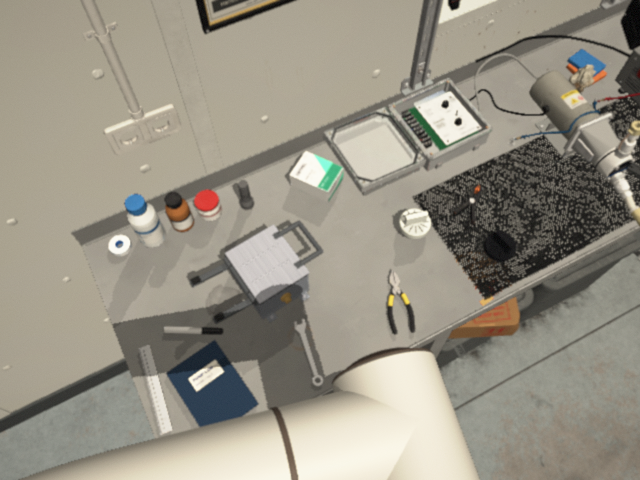

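The scene picture has the arm in front of the housing. The top picture shows the housing with its flap shut at about (270,270) and its bar at about (310,235). The stop arms are at (205,275) and (230,312). The marker is at (195,330), the logbook at (212,383) and the carton at (316,175).

Candidates for the cell:
- white rib-topped disc at (414,222)
- black look-alike at (497,246)
- white ring at (119,244), with no rib
- bottle caps at (137,203) and (207,198)

I choose (414,222) and will check it in a close crop.

```bash
python3 - <<'E'
import cv2,numpy as np
im=cv2.imread("pics/top0.png")
a=cv2.resize(im[205:335,180:330],None,fx=3.3,fy=3.3,interpolation=cv2.INTER_CUBIC)
b=cv2.resize(im[195:250,385:440],(297,297),interpolation=cv2.INTER_CUBIC)
c=np.zeros((429,495+300,3),np.uint8); c[:a.shape[0],:a.shape[1]]=a; c[:297,498:795]=b
cv2.imwrite("pics/crop1.png",c)
E
```

```text
(no output)
```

View pics/crop1.png

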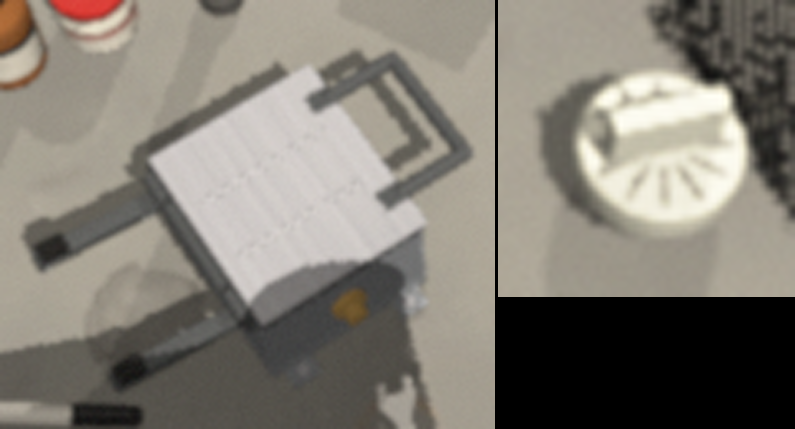

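The crop confirms the cell: a white ribbed disc centred near (418,222), its rib running up to the right in the picture. The plate corners and bar corners of the flap are clear. Next I fit the poses.

```bash
cat > h.py <<'E'
import numpy as np,cv2
from station import manip
from scipy.optimize import least_squares
def proj(n,P):
    m=manip.camera_model(n); q=(np.atleast_2d(P)-m["origin"])@m["orientation"]
    s=q[:,:2]/q[:,2:]; s=s*(1+m["k1"]*(s**2).sum(1,keepdims=True))
    return s*[m["fx"],m["fy"]]+[m["cx"],m["cy"]]
def place(p,L):  # p=x,y,yaw ; L local points (m)
    c,s=np.cos(p[2]),np.sin(p[2]); L=np.atleast_2d(L)
    return np.c_[p[0]+c*L[:,0]-s*L[:,1],p[1]+s*L[:,0]+c*L[:,1],L[:,2]]
def rib(): return np.array([[x,y,z] for z in(.038,.07) for x,y in((.006,.027),(.006,-.027),(-.006,-.027),(-.006,.027))])
def circ(z,r=.038):
    t=np.linspace(0,2*np.pi,40); return np.c_[r*np.cos(t),r*np.sin(t),0*t+z]
def cellfit(im,n,p0,box,z0=0):
    x0,x1,y0,y1=box; k=6
    sub=cv2.resize(im[y0:y1,x0:x1],None,fx=k,fy=k,interpolation=cv2.INTER_CUBIC)
    return sub
E
cat > fit.py <<'E'
from h import *
im=cv2.imread("pics/top0.png")
px=np.array([[318,68],[150,158],[262,325],[425,228],[393,52],[470,152]])/3.3+[180,205]
L=np.array([[75,-69,99],[75,63,99],[-75,63,99],[-75,-69,99],[51,-125,99],[-51,-125,99]])/1e3
f=least_squares(lambda p:(proj("top",place(p,L))-px).ravel(),[.4,.2,0]); h=f.x
print("housing",h,np.round(f.fun.reshape(-1,2),1))
# cell: silhouette IoU + rib edge
x0,x1,y0,y1=385,445,190,250;k=6
sub=cv2.resize(im[y0:y1,x0:x1],None,fx=k,fy=k,interpolation=cv2.INTER_CUBIC)
g=sub.astype(int)
mask=((g.min(2)>118)&((g[...,2]-g[...,0])<60)).astype(np.uint8)
sm=cv2.GaussianBlur(sub,(0,0),3).min(2); 
mask=cv2.morphologyEx((sub.min(2)>150).astype(np.uint8),cv2.MORPH_CLOSE,np.ones((35,35)))
n,lab,st,ce=cv2.connectedComponentsWithStats(mask); i=1+st[1:,4].argmax(); mask=(lab==i).astype(np.uint8)
def sil(p):
    o=np.zeros(mask.shape,np.uint8)
    for P in(np.r_[circ(.018),circ(.038)],rib()):
        q=((proj("top",place(p,P))+.5-[x0,y0])*k).astype(np.float32)
        cv2.fillConvexPoly(o,np.round(cv2.convexHull(q)).astype(np.int32),1)
    return o
cost=lambda p:-(mask&sil(p)).sum()/(mask|sil(p)).sum()
from scipy.optimize import minimize
ray=np.array([418,222.])
c0=least_squares(lambda p:(proj("top",[[p[0],p[1],.03]])-[[416.5,224]]).ravel(),[.5,0]).x
best=min((minimize(cost,[*c0,y],method="Nelder-Mead",options=dict(initial_simplex=np.array([[*c0,y],[c0[0]+.01,c0[1],y],[c0[0],c0[1]+.01,y],[*c0,y+.3]]))) for y in np.linspace(-1.5,1.5,9)),key=lambda r:r.fun)
c=best.x; print("cell",c,best.fun, "iou", [round(float(cost([c[0],c[1],y])),3) for y in np.linspace(-1.5,1.5,7)])
def draw(img,p,Ls,off,s):
    for P in Ls:
        q=np.round((proj("top",place(p,P))+.5-off)*s).astype(np.int32); cv2.polylines(img,[q],True,(0,0,255),1)
A=cv2.resize(im[205:335,180:330],None,fx=3,fy=3,interpolation=cv2.INTER_CUBIC)
draw(A,h,[L[:4],np.array([[75,65,90],[75,-65,90],[-75,-65,90],[-75,65,90]])/1e3,np.array([[-75,-65,0],[75,-65,0],[75,65,0],[-75,65,0]])/1e3,np.array([[39,-119,96],[-39,-119,96]])/1e3],[180,205],3)
R=rib(); draw(sub,c,[circ(.038),circ(.018),R[4:],R[:4]],[x0,y0],k)
o=np.zeros((390,812,3),np.uint8);o[:A.shape[0],:A.shape[1]]=A;o[:360,452:812]=sub;cv2.imwrite("pics/fit.png",o[:,:800])
E
python3 fit.py
```

```text
housing [0.50607119 0.02216004 0.10263057] [[-2.2 -1.2]
 [-1.   0. ]
 [-0.8  0.9]
 [ 0.9 -0.9]
 [ 1.  -0.7]
 [ 2.1  1.5]]
cell [ 0.39506558 -0.30549727 -1.08148148] 0.0 iou [0.0, 0.0, 0.0, 0.0, 514151961472477.6, 516773422055960.1, 0.0]fit.py:21: RuntimeWarning: overflow encountered in scalar negative
  cost=lambda p:-(mask&sil(p)).sum()/(mask|sil(p)).sum()
```

View pics/fit.png

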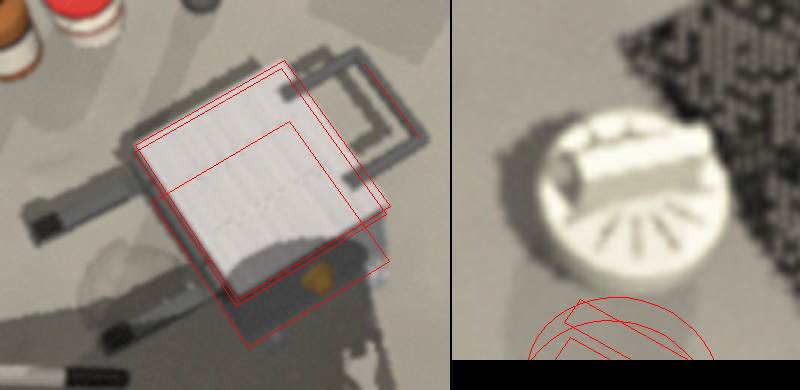

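Two findings from the overlay. The housing fit is about right, within roughly 2 px. The cell fit failed on an unsigned overflow, and the body is really at about (416,222). I'll refine both by aligning model edges to the image gradient.

```bash
cat > fit2.py <<'E'
from h import *
from scipy.optimize import minimize
from scipy.ndimage import map_coordinates
def seg(a,b,n=60): return np.linspace(a,b,n)/1e3
def edgefit(im,n,E,p0,sig=(2.5,1.2,.7)):
    # normal-direction intensity step along model edges, coarse to fine
    p=np.array(p0,float)
    for s in sig:
        g=cv2.GaussianBlur(im.astype(np.float32),(0,0),s)
        gx=cv2.Sobel(g,-1,1,0).astype(float);gy=cv2.Sobel(g,-1,0,1).astype(float)
        def cost(p):
            t=0
            for e in E:
                q=proj(n,place(p,e)); d=np.gradient(q,axis=0); d/=np.linalg.norm(d,axis=1,keepdims=True)+1e-9
                v=sum(map_coordinates(np.hypot(0,1)*gx[...,c],q[:,::-1].T,order=1)*-d[:,1]+map_coordinates(gy[...,c],q[:,::-1].T,order=1)*d[:,0] for c in range(3))
                t-=np.minimum(np.abs(v),400).mean()*np.linalg.norm(np.diff(q,axis=0),axis=1).sum()
            return t
        S=np.array([p,p+[.006,0,0],p+[0,.006,0],p+[0,0,.08]])
        r=minimize(cost,p,method="Nelder-Mead",options=dict(initial_simplex=S,xatol=1e-5)); p=r.x
    return p,r.fun
H=[seg([75,-69,99],[75,63,99]),seg([-75,-69,99],[-75,63,99]),seg([-75,-69,99],[-40,-69,99]),seg([40,-69,99],[75,-69,99]),seg([-30,-69,99],[30,-69,99])]
B=[seg([-38,-125,96],[38,-125,96]),seg([-38,-113,96],[38,-113,96])]
r=rib()*1e3
C=[circ(.038),seg(r[4],r[5]),seg(r[5],r[6]),seg(r[6],r[7]),seg(r[7],r[4]),seg(r[3],r[7]),seg(r[2],r[6])]
def draw(img,n,p,E,off,s):
    for P in E: cv2.polylines(img,[np.round((proj(n,place(p,P))+.5-off)*s).astype(np.int32)],False,(0,0,255),1)
if __name__=="__main__":
    im=cv2.imread("pics/top0.png")
    for E in(H,H+B): h=edgefit(im,"top",E,[.506,.022,.1]); print("housing",h)
    h=h[0]
    c0=least_squares(lambda p:(proj("top",[[p[0],p[1],.035]])-[[416,222]]).ravel(),[.4,-.2]).x
    print(c0)
    R=[edgefit(im,"top",C,[*c0,y]) for y in np.linspace(-1.5,1.2,10)]
    for q in sorted(R,key=lambda q:q[1])[:4]: print(q)
    c=min(R,key=lambda q:q[1])[0]
    A=cv2.resize(im[205:335,180:330],None,fx=3,fy=3,interpolation=cv2.INTER_CUBIC); draw(A,"top",h,H+B,[180,205],3)
    D=cv2.resize(im[195:250,388:443],None,fx=6,fy=6,interpolation=cv2.INTER_CUBIC); draw(D,"top",c,C,[388,195],6)
    o=np.zeros((390,782,3),np.uint8);o[:,:450]=A;o[:330,452:]=D;cv2.imwrite("pics/fit2.png",o)
    b=place(h,[[0,-.119,.096]])[0]; print("bar",b,"hinge",place(h,[[0,.069,.096]])[0])
    print("radii bar open",place(h,[[0,.069+.188*.99,.123]]))
E
python3 fit2.py
```

```text
Traceback (most recent call last):
  File "fit2.py", line 29, in <module>
    for E in(H,H+B): h=edgefit(im,"top",E,[.506,.022,.1]); print("housing",h)
                       ~~~~~~~^^^^^^^^^^^^^^^^^^^^^^^^^^^
  File "fit2.py", line 19, in edgefit
    r=minimize(cost,p,method="Nelder-Mead",options=dict(initial_simplex=S,xatol=1e-5)); p=r.x
  File "fit2.py", line 14, in cost
    q=proj(n,place(p,e)); d=np.gradient(q,axis=0); d/=np.linalg.norm(d,axis=1,keepdims=True)+1e-9
  File "h.py", line 5, in proj
    m=manip.camera_model(n); q=(np.atleast_2d(P)-m["origin"])@m["orientation"]
ValueError: time passes only in moves, steps and waits
```

Cache the camera model.

```bash
sed -i 's/^def proj/from functools import cache\ncm=cache(manip.camera_model)\ndef proj/; s/m=manip.camera_model(n)/m=cm(n)/' h.py; python3 fit2.py
```

```text
housing (array([0.50811801, 0.0225241 , 0.11349786]), np.float64(-60397.20047526709))
housing (array([0.50807551, 0.02252649, 0.11502685]), np.float64(-84544.14621101478))
[ 0.46474844 -0.35877243]
(array([ 0.46570997, -0.35632015, -0.16426128]), np.float64(-60267.11208291724))
(array([ 0.46570998, -0.35632014, -0.16426135]), np.float64(-60267.11203234027))
(array([ 0.46570999, -0.35632016, -0.16426236]), np.float64(-60267.112008817654))
(array([ 0.46570997, -0.35632015, -0.16426186]), np.float64(-60267.111852396905))
bar [ 0.52173354 -0.09568712  0.096     ] hinge [0.50015615 0.09107052 0.096     ]
radii bar open [[0.47879454 0.27596058 0.123     ]]
```

View pics/fit2.png

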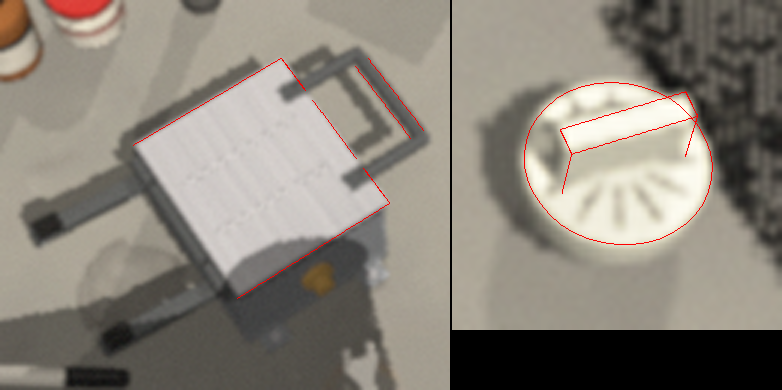

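Both fits lie on the edges. The housing is at (0.508, 0.0225), yaw 0.115. The cell is at (0.466, -0.356), yaw -0.164. The bar is at (0.522, -0.096, 0.096). I move above the bar with the hand part open.

Call:
drive_tool(motion=[[0.133,-0.21,0.03,0,0,0.0055],[0.133,-0.21,0.03,0,0,0.0055],[0.133,-0.21,0.03,0,0,0.0055],[0.133,-0.21,0.03,0,0,0.0055],[0.133,-0.21,0,0,0,0.0055],[0.133,-0.21,0,0,0,0.0055],[0.133,-0.21,0,0,0,0.0055],[0.133,-0.21,0,0,0,0.0055],[0.133,-0.21,0,0,0,0.0055],[0.133,-0.21,0,0,0,0.0055]], fingers=-0.06)

```text
t: 0.93
tcp_pos: [0.3225, 0.2195, 0.2492]
eef_rot: [[-0.999, 0.051, 0.0], [0.051, 0.999, 0.0], [-0.0, 0.0, -1.0]]
contact_force: [0.7, 0.2, 0.2]
width: 0.468
grasp_force: 0.0
```

Call:
drive_tool(motion=[[0.133,-0.21,0,0,0,0.0055],[0.133,-0.21,0,0,0,0.0055],[0.133,-0.21,0,0,0,0.0055],[0.133,-0.21,0,0,0,0.0055],[0.133,-0.21,0,0,0,0.0055],[0.133,-0.21,0,0,0,0.0055],[0.133,-0.21,0,0,0,0.0055],[0.133,-0.21,0,0,0,0.0055],[0.133,-0.21,0,0,0,0.0055],[0.133,-0.21,0,0,0,0.0055],[0,0,0,0,0,0],[0,0,0,0,0,0]])

```text
t: 1.93
tcp_pos: [0.5218, -0.0953, 0.2479]
eef_rot: [[-0.993, -0.118, -0.002], [-0.118, 0.993, 0.0], [0.002, 0.001, -1.0]]
contact_force: [-1.0, 0.3, 0.1]
width: 0.473
grasp_force: 0.0
```

Call:
drive_tool(motion=[[0,0,-0.15,0,0,0],[0,0,-0.2,0,0,0],[0,0,-0.2,0,0,0],[0,0,-0.2,0,0,0],[0,0,-0.15,0,0,0],[0,0,-0.12,0,0,0],[0,0,-0.08,0,0,0],[0,0,-0.04,0,0,0],[0,0,0,0,0,0]])

```text
t: 2.68
tcp_pos: [0.5209, -0.0932, 0.0776]
eef_rot: [[-0.993, -0.121, -0.001], [-0.121, 0.993, 0.0], [0.001, 0.0, -1.0]]
contact_force: [-0.2, -0.3, -0.4]
width: 0.469
grasp_force: 0.0
```

Call:
drive_tool(motion=[[0,0,0,0,0,0],[0,0,0,0,0,0],[0,0,0,0,0,0],[0,0,0,0,0,0],[0,0,0,0,0,0],[0,0,0,0,0,0]], fingers=-1)

```text
t: 3.18
tcp_pos: [0.5225, -0.0956, 0.08]
eef_rot: [[-0.993, -0.119, 0.003], [-0.119, 0.993, -0.004], [-0.002, -0.004, -1.0]]
contact_force: [0.2, -9.8, 1.8]
width: 0.116
grasp_force: 58.4
```

Bar gripped (58 N, bar in pads). Now I compute the arc rows.

```bash
cat > arc.py <<'E'
import numpy as np,sys
def rows(A,psi=.115):
    A=np.array(A); s=.188*(1-np.cos(A)); z=.188*np.sin(A)
    P=np.c_[-s*np.sin(psi),s*np.cos(psi),z]/.15
    Q=np.round(P,3); return np.diff(Q,axis=0)
if __name__=="__main__":
    r=rows(np.r_[0,.04,np.arange(.12,2.31,.1),np.arange(2.36,3.03,.05)])
    print(len(r))
    for i in range(0,len(r),12): print([[round(float(v),3) for v in q]+[0,0,0] for q in r[i:i+12]])
E
python3 arc.py
```

```text
37
[[0.0, 0.001, 0.05, 0, 0, 0], [-0.001, 0.008, 0.1, 0, 0, 0], [-0.002, 0.021, 0.124, 0, 0, 0], [-0.004, 0.033, 0.12, 0, 0, 0], [-0.005, 0.045, 0.117, 0, 0, 0], [-0.007, 0.057, 0.112, 0, 0, 0], [-0.008, 0.067, 0.105, 0, 0, 0], [-0.009, 0.077, 0.098, 0, 0, 0], [-0.01, 0.087, 0.09, 0, 0, 0], [-0.011, 0.095, 0.081, 0, 0, 0], [-0.012, 0.102, 0.071, 0, 0, 0], [-0.012, 0.11, 0.06, 0, 0, 0]]
[[-0.013, 0.114, 0.049, 0, 0, 0], [-0.014, 0.119, 0.037, 0, 0, 0], [-0.014, 0.122, 0.025, 0, 0, 0], [-0.015, 0.124, 0.013, 0, 0, 0], [-0.014, 0.124, 0.0, 0, 0, 0], [-0.014, 0.124, -0.013, 0, 0, 0], [-0.014, 0.122, -0.024, 0, 0, 0], [-0.014, 0.119, -0.037, 0, 0, 0], [-0.013, 0.115, -0.049, 0, 0, 0], [-0.013, 0.109, -0.06, 0, 0, 0], [-0.012, 0.103, -0.071, 0, 0, 0], [-0.015, 0.131, -0.115, 0, 0, 0]]
[[-0.005, 0.043, -0.046, 0, 0, 0], [-0.004, 0.04, -0.047, 0, 0, 0], [-0.005, 0.038, -0.05, 0, 0, 0], [-0.004, 0.035, -0.051, 0, 0, 0], [-0.004, 0.033, -0.054, 0, 0, 0], [-0.003, 0.03, -0.054, 0, 0, 0], [-0.003, 0.028, -0.057, 0, 0, 0], [-0.003, 0.025, -0.057, 0, 0, 0], [-0.003, 0.021, -0.059, 0, 0, 0], [-0.002, 0.019, -0.06, 0, 0, 0], [-0.002, 0.016, -0.06, 0, 0, 0], [-0.001, 0.013, -0.062, 0, 0, 0]]
[[-0.001, 0.009, -0.062, 0, 0, 0]]
```

Call:
drive_tool(motion=[[0.0,0.001,0.05,0,0,0],[-0.001,0.008,0.1,0,0,0],[-0.002,0.021,0.124,0,0,0],[-0.004,0.033,0.12,0,0,0],[-0.005,0.045,0.117,0,0,0],[-0.007,0.057,0.112,0,0,0],[-0.008,0.067,0.105,0,0,0],[-0.009,0.077,0.098,0,0,0],[-0.01,0.087,0.09,0,0,0],[-0.011,0.095,0.081,0,0,0],[-0.012,0.102,0.071,0,0,0],[-0.012,0.11,0.06,0,0,0]])

```text
t: 4.18
tcp_pos: [0.5102, 0.0096, 0.2526]
eef_rot: [[-0.993, -0.118, 0.007], [-0.118, 0.993, -0.005], [-0.007, -0.006, -1.0]]
contact_force: [-1.7, -12.1, 18.0]
width: 0.112
grasp_force: 61.5
```

Call:
drive_tool(motion=[[-0.013,0.104,0.06,0,0,0],[-0.014,0.115,0.044,0,0,0],[-0.014,0.122,0.025,0,0,0],[-0.015,0.124,0.013,0,0,0],[-0.014,0.124,0.0,0,0,0],[-0.014,0.124,-0.013,0,0,0],[-0.014,0.122,-0.024,0,0,0],[-0.014,0.119,-0.037,0,0,0],[-0.013,0.115,-0.049,0,0,0],[-0.013,0.109,-0.06,0,0,0],[-0.012,0.103,-0.071,0,0,0]])

```text
t: 5.1
tcp_pos: [0.4873, 0.2043, 0.2316]
eef_rot: [[-0.993, -0.12, 0.002], [-0.12, 0.993, -0.0], [-0.002, -0.001, -1.0]]
contact_force: [3.9, -5.5, -4.5]
width: 0.114
grasp_force: 64.1
```

Call:
drive_tool(motion=[[-0.006,0.052,-0.04,0,0,0],[-0.006,0.052,-0.046,0,0,0],[-0.004,0.04,-0.046,0,0,0],[-0.005,0.043,-0.046,0,0,0],[-0.004,0.04,-0.047,0,0,0],[-0.005,0.038,-0.05,0,0,0],[-0.004,0.032,-0.051,0,0,0],[-0.004,0.03,-0.054,0,0,0],[0,0,0,0,0,0]])

```text
t: 5.85
tcp_pos: [0.4815, 0.2544, 0.1724]
eef_rot: [[-0.993, -0.121, 0.0], [-0.121, 0.993, 0.002], [-0.0, 0.002, -1.0]]
contact_force: [2.1, 7.6, 2.2]
width: 0.11
grasp_force: 65.8
```

Call:
drive_tool(motion=[[-0.002,0.021,-0.042,0,0,0],[-0.002,0.02,-0.043,0,0,0],[-0.002,0.018,-0.043,0,0,0],[-0.002,0.017,-0.044,0,0,0],[-0.002,0.015,-0.044,0,0,0],[-0.002,0.014,-0.044,0,0,0],[-0.001,0.013,-0.044,0,0,0],[-0.001,0.012,-0.045,0,0,0],[-0.001,0.01,-0.045,0,0,0],[-0.001,0.008,-0.045,0,0,0],[0,0.004,-0.02,0,0,0],[0,0,0,0,0,0]])

```text
t: 6.85
tcp_pos: [0.479, 0.2758, 0.1059]
eef_rot: [[-0.993, -0.12, 0.001], [-0.12, 0.993, 0.001], [-0.001, 0.001, -1.0]]
contact_force: [-3.1, 0.7, 11.0]
width: 0.113
grasp_force: 70.5
```

On the stop, with +11 N of support. I press a touch, release part way and rise.

Call:
drive_tool(motion=[[0,0,-0.01,0,0,0],[0,0,0,0,0,0],[0,0,0,0,0,0]])

```text
t: 7.1
tcp_pos: [0.479, 0.2759, 0.1057]
eef_rot: [[-0.993, -0.12, 0.002], [-0.12, 0.993, 0.002], [-0.002, 0.001, -1.0]]
contact_force: [-7.1, -0.1, 20.7]
width: 0.111
grasp_force: 71.7
```

Call:
drive_tool(motion=[[0,0,0,0,0,0],[0,0,0,0,0,0],[0,0,0,0,0,0],[0,0,0,0,0,0],[0,0,0,0,0,0],[0,0,0.05,0,0,0],[0,0,0.15,0,0,0],[0,0,0.25,0,0,0],[0,0,0.25,0,0,0],[0,0,0.25,0,0,0],[0,0,0.1,0,0,0]], fingers=-0.06)

```text
t: 8.02
tcp_pos: [0.4794, 0.2758, 0.2667]
eef_rot: [[-0.993, -0.12, 0.005], [-0.12, 0.993, 0.003], [-0.006, 0.002, -1.0]]
contact_force: [1.2, -0.3, 0.5]
width: 0.467
grasp_force: 0.0
```

Call:
drive_tool(motion=[[-0.0046,-0.211,0,0,0,-0.0295],[-0.0046,-0.211,0,0,0,-0.0295],[-0.0046,-0.211,0,0,0,-0.0295],[-0.0046,-0.211,0,0,0,-0.0295],[-0.0046,-0.211,0,0,0,-0.0295],[-0.0046,-0.211,0,0,0,-0.0295],[-0.0046,-0.211,0,0,0,-0.0295],[-0.0046,-0.211,0,0,0,-0.0295],[-0.0046,-0.211,0,0,0,-0.0295],[-0.0046,-0.211,0,0,0,-0.0295]])

```text
t: 8.85
tcp_pos: [0.4716, -0.0424, 0.2615]
eef_rot: [[-0.689, 0.725, 0.001], [0.725, 0.689, -0.0], [-0.001, 0.0, -1.0]]
contact_force: [1.0, 0.9, -0.3]
width: 0.473
grasp_force: 0.0
```

Call:
drive_tool(motion=[[-0.0046,-0.211,0,0,0,-0.0295],[-0.0046,-0.211,0,0,0,-0.0295],[-0.0046,-0.211,0,0,0,-0.0295],[-0.0046,-0.211,0,0,0,-0.0295],[-0.0046,-0.211,0,0,0,-0.0295],[-0.0046,-0.211,0,0,0,-0.0295],[-0.0046,-0.211,0,0,0,-0.0295],[-0.0046,-0.211,0,0,0,-0.0295],[-0.0046,-0.211,0,0,0,-0.0295],[-0.0046,-0.211,0,0,0,-0.0295],[0,0,0,0,0,0],[0,0,0,0,0,0]], fingers=0.2)

```text
t: 9.85
tcp_pos: [0.4646, -0.3588, 0.2604]
eef_rot: [[0.163, 0.987, -0.001], [0.987, -0.163, 0.001], [0.001, -0.001, -1.0]]
contact_force: [0.5, 0.7, -0.4]
width: 0.599
grasp_force: 0.0
```

```bash
python3 - <<'E'
from fit2 import *
s=manip.read_state();R=s["eef_rot"];print(s["tcp_pos"],np.arctan2(-R[0,1],R[1,1]),s["width"])
im=manip.snapshot("top");cv2.imwrite("pics/top1.png",im);im2=manip.snapshot("scene");cv2.imwrite("pics/scene1.png",im2)
h=[.5081,.0225,.115]
S=[seg(a,b) for z,w,l in((34,20,32),(90,75,65),(90,70,60)) for a,b in(([w,l,z],[w,-l,z]),([w,-l,z],[-w,-l,z]),([-w,-l,z],[-w,l,z]),([-w,l,z],[w,l,z]))]
A=cv2.resize(im[215:345,170:310],None,fx=3.5,fy=3.5,interpolation=cv2.INTER_CUBIC)
B=A.copy();draw(B,"top",h,S,[170,215],3.5)
C2=cv2.resize(im2[160:400,180:400],None,fx=1.3,fy=1.3)
o=np.zeros((455,790,3),np.uint8);o[:,:490]=B;o[:312,492:492+286]=C2
cv2.imwrite("pics/open.png",o)
for s0 in([S[0],S[1],S[2],S[3]],S[4:8]): print(edgefit(im,"top",s0,h,(1.2,.7)))
E
```

```text
[ 0.46460411 -0.35877741  0.26036602] -1.7349866313225246 0.5989098505622044
(array([0.50845347, 0.02220933, 0.12445453]), np.float64(-21242.499930596))
(array([0.5111829 , 0.03210296, 0.14038696]), np.float64(-59963.45200126966))
```

View pics/open.png

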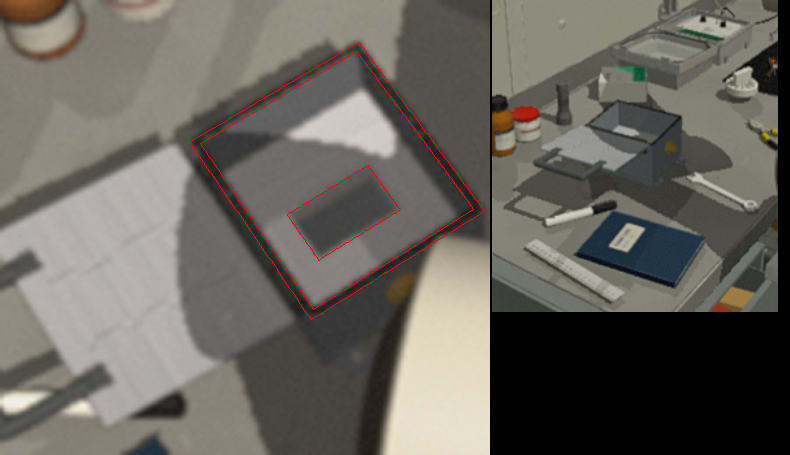

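The flap rests open on its stop, the slot outline matches the model, and the bystanders are undisturbed. I descend to the cell.

Call:
drive_tool(motion=[[0.007,0.017,-0.15,0,0,0],[0,0,-0.22,0,0,0],[0,0,-0.22,0,0,0],[0,0,-0.22,0,0,0],[0,0,-0.2,0,0,0],[0,0,-0.16,0,0,0],[0,0,-0.12,0,0,0],[0,0,-0.08,0,0,0],[0,0,-0.05,0,0,0],[0,0,0,0,0,0],[0,0,0,0,0,0]])

```text
t: 10.87
tcp_pos: [0.4665, -0.3547, 0.0488]
eef_rot: [[0.161, 0.987, 0.001], [0.987, -0.161, -0.001], [-0.0, 0.001, -1.0]]
contact_force: [0.6, 0.2, 0.8]
width: 0.599
grasp_force: 0.0
```

Call:
drive_tool(motion=[[-0.005,-0.011,-0.027,0,0,0],[0,0,0,0,0,0],[0,0,0,0,0,0]])

```text
t: 11.12
tcp_pos: [0.4655, -0.3568, 0.0444]
eef_rot: [[0.161, 0.987, 0.001], [0.987, -0.161, -0.001], [-0.0, 0.001, -1.0]]
contact_force: [-0.9, 0.1, -0.2]
width: 0.598
grasp_force: 0.0
```

Call:
drive_tool(motion=[[0,0,0,0,0,0],[0,0,0,0,0,0],[0,0,0,0,0,0],[0,0,0,0,0,0],[0,0,0,0,0,0],[0,0,0,0,0,0],[0,0,0,0,0,0],[0,0,0,0,0,0]], fingers=-1)

```text
t: 11.78
tcp_pos: [0.4655, -0.3566, 0.044]
eef_rot: [[0.161, 0.987, 0.0], [0.987, -0.161, -0.0], [-0.0, 0.0, -1.0]]
contact_force: [0.3, -1.3, 1.8]
width: 0.136
grasp_force: 60.4
```

Call:
drive_tool(motion=[[0,0,0.05,0,0,0],[0,0,0.1,0,0,0],[0,0,0.2,0,0,0],[0,0,0.25,0,0,0],[0,0,0.25,0,0,0],[0,0,0.25,0,0,0],[0,0,0.15,0,0,0],[0,0,0.05,0,0,0],[0,0,0,0,0,0],[0,0,0,0,0,0]])

```text
t: 12.62
tcp_pos: [0.4652, -0.3564, 0.2373]
eef_rot: [[0.161, 0.987, -0.001], [0.987, -0.161, 0.001], [0.001, -0.001, -1.0]]
contact_force: [-0.3, 0.8, -2.5]
width: 0.126
grasp_force: 59.9
```

```bash
cat > st.py <<'E'
from h import *
s=manip.read_state();R=s["eef_rot"];print(s["t"],s["tcp_pos"],"psi",np.arctan2(-R[0,1],R[1,1]),s["width"],s["grasp_force"],s["contact_force"])
E
python3 st.py
```

```text
12.6167 [ 0.46520512 -0.3563907   0.23730314] psi -1.7327527930665454 0.12635298102836084 59.929742217063904 [-0.29507595  0.81295822 -2.52159428]
```

Call:
drive_tool(motion=[[0.012,0.1,0,0,0,0.007],[0.026,0.2,0,0,0,0.009],[0.026,0.23,0,0,0,0.009],[0.026,0.23,0,0,0,0.009],[0.026,0.23,0,0,0,0.009],[0.026,0.23,0,0,0,0.009],[0.026,0.23,0,0,0,0.009],[0.026,0.23,0,0,0,0.009],[0.026,0.23,0,0,0,0.009],[0.026,0.23,0,0,0,0.005],[0.026,0.2,0,0,0,0.005],[0.015,0.185,0,0,0,0]])

```text
t: 13.62
tcp_pos: [0.5073, 0.0247, 0.2365]
eef_rot: [[-0.12, 0.993, -0.003], [0.993, 0.12, 0.0], [0.0, -0.003, -1.0]]
contact_force: [0.7, -1.0, -2.2]
width: 0.127
grasp_force: 59.9
```

Call:
drive_tool(motion=[[0.003,0.1,-0.05,0,0,0],[0.0,0.13,-0.1,0,0,0],[0,0,-0.15,0,0,0],[0,0,-0.1,0,0,0],[0,0,0,0,0,0],[0,0,0,0,0,0],[0,0,0,0,0,0]])

```text
t: 14.2
tcp_pos: [0.5085, 0.0568, 0.1789]
eef_rot: [[-0.118, 0.993, -0.0], [0.993, 0.118, -0.0], [0.0, -0.0, -1.0]]
contact_force: [-0.4, 0.3, -0.9]
width: 0.131
grasp_force: 59.7
```

```bash
python3 st.py
```

```text
14.2 [0.50851335 0.05682272 0.17887071] psi -1.4529600884245752 0.1306333533440931 59.73098158836365 [-0.35090168  0.25207689 -0.89944258]
```

Call:
drive_tool(motion=[[0,-0.1,0,0,0,0],[0,-0.129,0,0,0,0],[0,0,-0.1,0,0,0],[0,0,-0.15,0,0,0],[0,0,-0.15,0,0,0],[0,0,-0.1,0,0,0],[0,0,-0.08,0,0,0],[0,0,-0.04,0,0,0],[0,0,0,0,0,0],[0,0,0,0,0,0],[0,0,0,0,0,0]])

```text
t: 15.12
tcp_pos: [0.5095, 0.0224, 0.0871]
eef_rot: [[-0.117, 0.993, 0.002], [0.993, 0.117, 0.0], [-0.0, 0.002, -1.0]]
contact_force: [-0.4, 0.7, -2.0]
width: 0.127
grasp_force: 59.8
```

```bash
python3 st.py
```

```text
15.1167 [0.50952573 0.02244309 0.08707751] psi -1.453150981359765 0.1272944592875273 59.775704741477966 [-0.36282914  0.73552115 -1.96516877]
```

Call:
drive_tool(motion=[[-0.007,0,-0.02,0,0,0],[0,0,-0.02,0,0,0],[0,0,-0.02,0,0,0],[0,0,-0.02,0,0,0],[0,0,-0.02,0,0,0],[0,0,0,0,0,0]])

```text
t: 15.62
tcp_pos: [0.5074, 0.0224, 0.0699]
eef_rot: [[-0.117, 0.993, -0.001], [0.993, 0.117, -0.0], [0.0, -0.001, -1.0]]
contact_force: [-1.1, -0.1, -3.0]
width: 0.126
grasp_force: 59.8
```

The foot is in the slot without contact, so I carry on down.

Call:
drive_tool(motion=[[0.003,0,-0.02,0,0,0],[0,0,-0.02,0,0,0],[0,0,-0.017,0,0,0],[0,0,-0.008,0,0,0],[0,0,0,0,0,0],[0,0,0,0,0,0]])

```text
t: 16.12
tcp_pos: [0.5082, 0.0224, 0.061]
eef_rot: [[-0.117, 0.993, -0.0], [0.993, 0.117, 0.0], [0.0, -0.0, -1.0]]
contact_force: [-0.3, 0.5, -1.9]
width: 0.128
grasp_force: 59.8
```

Call:
drive_tool(motion=[[0,0,-0.007,0,0,0],[0,0,-0.007,0,0,0],[0,0,0,0,0,0]])

```text
t: 16.37
tcp_pos: [0.5085, 0.0223, 0.0599]
eef_rot: [[-0.117, 0.993, 0.001], [0.993, 0.117, -0.0], [-0.0, 0.001, -1.0]]
contact_force: [-3.1, -1.8, 4.8]
width: 0.129
grasp_force: 60.9
```

Seated (+4.8 N at 60 mm). I release, rise clear and check.

Call:
drive_tool(motion=[[0,0,0,0,0,0],[0,0,0,0,0,0],[0,0,0,0,0,0],[0,0,0,0,0,0],[0,0,0.03,0,0,0],[0,0,0.1,0,0,0],[0,0,0.2,0,0,0],[0,0,0.25,0,0,0],[0,0,0.25,0,0,0],[0,0,0.25,0,0,0],[0,0,0.25,0,0,0],[0,0,0.1,0,0,0]], fingers=-0.06)

```text
t: 17.37
tcp_pos: [0.5088, 0.0225, 0.279]
eef_rot: [[-0.117, 0.993, 0.006], [0.993, 0.117, 0.0], [-0.0, 0.006, -1.0]]
contact_force: [0.7, 0.2, 0.7]
width: 0.469
grasp_force: 0.0
```

Call:
drive_tool(motion=[[-0.013,0.12,0,0,0,0.038],[-0.013,0.12,0,0,0,0.038],[-0.013,0.12,0,0,0,0.038],[-0.013,0.12,0,0,0,0.038],[-0.014,0.12,0,0,0,0.038],[-0.014,0.12,0,0,0,0.038],[-0.014,0.12,0,0,0,0.038],[-0.014,0.12,0,0,0,0.038],[-0.014,0.12,0,0,0,0.038],[-0.014,0.12,0,0,0,0.038],[-0.014,0.12,0,0,0,0.038],[-0.014,0.12,0,0,0,0.038]])

```text
t: 18.37
tcp_pos: [0.4834, 0.2393, 0.2737]
eef_rot: [[-1.0, 0.015, 0.0], [0.015, 1.0, 0.0], [-0.0, 0.0, -1.0]]
contact_force: [0.1, -0.3, -0.0]
width: 0.47
grasp_force: 0.0
```

Call:
drive_tool(motion=[[-0.014,0.12,0,0,0,0.038],[-0.014,0.12,0,0,0,0.006],[0,0.01,0,0,0,0],[0,0,0,0,0,0],[0,0,0,0,0,0]])

```text
t: 18.78
tcp_pos: [0.4794, 0.2756, 0.2735]
eef_rot: [[-0.993, -0.117, -0.0], [-0.117, 0.993, -0.0], [0.0, -0.0, -1.0]]
contact_force: [0.2, -0.4, -0.5]
width: 0.467
grasp_force: 0.0
```

```bash
python3 st.py; python3 - <<'E'
from fit2 import *
im=manip.snapshot("top")
p=[.5084,.0223,.118]
C2=[c+[0,0,.016] for c in C]
f=edgefit(im,"top",C2,p,(1.2,.7)); print(f)
a=cv2.resize(im[200:350,150:330],None,fx=4,fy=4,interpolation=cv2.INTER_CUBIC)
draw(a,"top",p,C2[:5],[150,200],4); cv2.imwrite("pics/seated.png",a)
E
```

```text
18.7833 [0.47943409 0.27558024 0.27354067] psi 0.11706262500053013 0.4671530992645919 0.0 [ 0.1727974  -0.35951623 -0.50694924]
(array([0.51301458, 0.02010677, 0.06781924]), np.float64(-13234.67958689459))
```

View pics/seated.png

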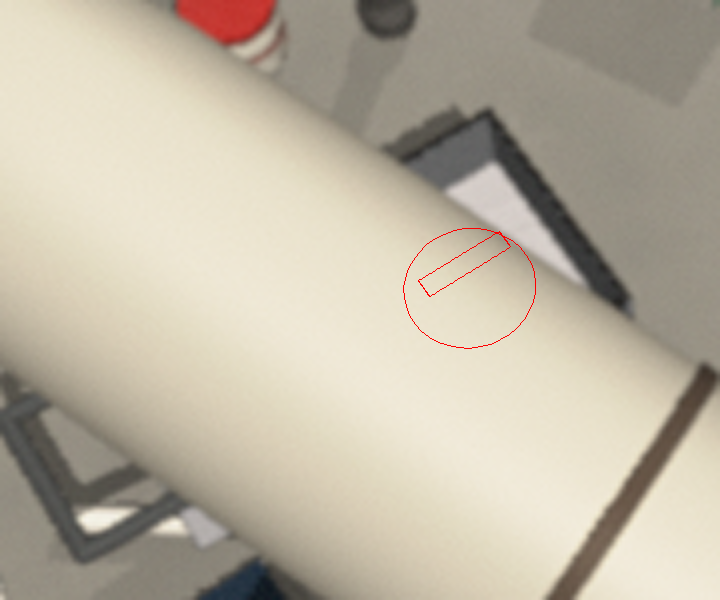

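The arm hides the cell in this view. The seat contact at exactly home height shows it is in the slot. I go down to the bar.

Call:
drive_tool(motion=[[0,0,-0.15,0,0,0],[0,0,-0.22,0,0,0],[0,0,-0.22,0,0,0],[0,0,-0.2,0,0,0],[0,0,-0.15,0,0,0],[0,0,-0.1,0,0,0],[0,0,-0.05,0,0,0],[0,0,-0.02,0,0,0],[0,0,0,0,0,0],[0,0,0,0,0,0]])

```text
t: 19.67
tcp_pos: [0.48, 0.2759, 0.1082]
eef_rot: [[-0.993, -0.117, 0.001], [-0.117, 0.993, 0.001], [-0.001, 0.001, -1.0]]
contact_force: [-0.5, -0.1, 0.0]
width: 0.47
grasp_force: 0.0
```

Call:
drive_tool(motion=[[0,0,0,0,0,0],[0,0,0,0,0,0],[0,0,0,0,0,0],[0,0,0,0,0,0],[0,0,0,0,0,0],[0,0,0,0,0,0]], fingers=-1)

```text
t: 20.17
tcp_pos: [0.4799, 0.276, 0.1081]
eef_rot: [[-0.993, -0.117, 0.002], [-0.117, 0.993, 0.0], [-0.002, 0.0, -1.0]]
contact_force: [-0.7, -2.2, 5.0]
width: 0.113
grasp_force: 58.5
```

```bash
python3 - <<'E'
from arc import *
r=rows(np.r_[3.0,2.96,np.arange(2.88,.7,-.1),np.arange(.73,-.03,-.05)])
print(len(r))
for i in range(0,len(r),12): print([[round(float(v),3) for v in q]+[0,0,0] for q in r[i:i+12]])
E
```

```text
39
[[0.001, -0.008, 0.049, 0, 0, 0], [0.002, -0.022, 0.098, 0, 0, 0], [0.005, -0.038, 0.119, 0, 0, 0], [0.005, -0.05, 0.115, 0, 0, 0], [0.007, -0.061, 0.109, 0, 0, 0], [0.009, -0.072, 0.103, 0, 0, 0], [0.009, -0.081, 0.095, 0, 0, 0], [0.011, -0.09, 0.086, 0, 0, 0], [0.011, -0.099, 0.077, 0, 0, 0], [0.012, -0.105, 0.066, 0, 0, 0], [0.013, -0.112, 0.056, 0, 0, 0], [0.013, -0.116, 0.044, 0, 0, 0]]
[[0.014, -0.12, 0.032, 0, 0, 0], [0.015, -0.123, 0.02, 0, 0, 0], [0.014, -0.124, 0.007, 0, 0, 0], [0.014, -0.125, -0.005, 0, 0, 0], [0.014, -0.123, -0.017, 0, 0, 0], [0.014, -0.121, -0.03, 0, 0, 0], [0.014, -0.117, -0.042, 0, 0, 0], [0.013, -0.113, -0.054, 0, 0, 0], [0.012, -0.106, -0.064, 0, 0, 0], [0.012, -0.1, -0.075, 0, 0, 0], [0.01, -0.092, -0.085, 0, 0, 0], [0.005, -0.043, -0.045, 0, 0, 0]]
[[0.005, -0.04, -0.048, 0, 0, 0], [0.004, -0.038, -0.05, 0, 0, 0], [0.004, -0.035, -0.051, 0, 0, 0], [0.004, -0.033, -0.053, 0, 0, 0], [0.004, -0.03, -0.055, 0, 0, 0], [0.003, -0.028, -0.057, 0, 0, 0], [0.003, -0.024, -0.057, 0, 0, 0], [0.002, -0.022, -0.059, 0, 0, 0], [0.002, -0.019, -0.06, 0, 0, 0], [0.002, -0.015, -0.06, 0, 0, 0], [0.002, -0.013, -0.062, 0, 0, 0], [0.001, -0.009, -0.062, 0, 0, 0]]
[[0.001, -0.007, -0.062, 0, 0, 0], [0.0, -0.003, -0.062, 0, 0, 0], [0.0, -0.001, -0.063, 0, 0, 0]]
```

Call:
drive_tool(motion=[[0.001,-0.008,0.049,0,0,0],[0.002,-0.022,0.098,0,0,0],[0.005,-0.038,0.119,0,0,0],[0.005,-0.05,0.115,0,0,0],[0.007,-0.061,0.109,0,0,0],[0.009,-0.072,0.103,0,0,0],[0.009,-0.081,0.095,0,0,0],[0.011,-0.09,0.086,0,0,0],[0.011,-0.099,0.077,0,0,0],[0.012,-0.105,0.066,0,0,0],[0.013,-0.112,0.056,0,0,0],[0.013,-0.116,0.044,0,0,0]])

```text
t: 21.17
tcp_pos: [0.4949, 0.1491, 0.2632]
eef_rot: [[-0.993, -0.119, 0.005], [-0.119, 0.993, 0.005], [-0.006, 0.005, -1.0]]
contact_force: [4.6, 3.6, 6.0]
width: 0.111
grasp_force: 62.6
```

Call:
drive_tool(motion=[[0.014,-0.12,0.032,0,0,0],[0.015,-0.123,0.02,0,0,0],[0.014,-0.124,0.007,0,0,0],[0.014,-0.125,-0.005,0,0,0],[0.014,-0.123,-0.017,0,0,0],[0.014,-0.121,-0.03,0,0,0],[0.014,-0.117,-0.042,0,0,0],[0.013,-0.113,-0.054,0,0,0],[0.012,-0.106,-0.064,0,0,0],[0.012,-0.1,-0.075,0,0,0],[0.01,-0.092,-0.085,0,0,0],[0.005,-0.043,-0.045,0,0,0]])

```text
t: 22.17
tcp_pos: [0.5174, -0.0496, 0.2053]
eef_rot: [[-0.993, -0.116, 0.001], [-0.116, 0.993, -0.0], [-0.001, -0.0, -1.0]]
contact_force: [6.9, -10.9, 8.7]
width: 0.109
grasp_force: 66.8
```

Call:
drive_tool(motion=[[0.003,-0.04,-0.045,0,0,0],[0.003,-0.038,-0.05,0,0,0],[0.004,-0.035,-0.051,0,0,0],[0.004,-0.033,-0.053,0,0,0],[0.004,-0.03,-0.055,0,0,0],[0.003,-0.028,-0.057,0,0,0],[0.003,-0.024,-0.057,0,0,0],[0.002,-0.022,-0.059,0,0,0],[0.002,-0.019,-0.06,0,0,0],[0,0,0,0,0,0]])

```text
t: 23.0
tcp_pos: [0.522, -0.0891, 0.1313]
eef_rot: [[-0.993, -0.117, 0.001], [-0.117, 0.993, -0.0], [-0.001, -0.0, -1.0]]
contact_force: [8.5, -1.8, 0.3]
width: 0.115
grasp_force: 65.3
```

Call:
drive_tool(motion=[[0,-0.013,-0.055,0,0,0],[0,-0.011,-0.055,0,0,0],[0,-0.009,-0.055,0,0,0],[0,-0.006,-0.055,0,0,0],[0,-0.004,-0.05,0,0,0],[0,-0.001,-0.04,0,0,0],[0,0,-0.02,0,0,0],[0,0,0,0,0,0],[0,0,0,0,0,0]])

```text
t: 23.75
tcp_pos: [0.5226, -0.0956, 0.0833]
eef_rot: [[-0.993, -0.118, 0.003], [-0.118, 0.993, -0.001], [-0.003, -0.001, -1.0]]
contact_force: [10.1, -3.9, -2.0]
width: 0.111
grasp_force: 67.9
```

Call:
drive_tool(motion=[[0,0,-0.015,0,0,0],[0,0,-0.015,0,0,0],[0,0,-0.01,0,0,0],[0,0,0,0,0,0],[0,0,0,0,0,0]])

```text
t: 24.17
tcp_pos: [0.5227, -0.0957, 0.0802]
eef_rot: [[-0.993, -0.118, 0.005], [-0.118, 0.993, -0.001], [-0.005, -0.002, -1.0]]
contact_force: [1.8, -2.1, 19.3]
width: 0.114
grasp_force: 70.4
```

It is shut: the TCP is at the same 80 mm as when I first gripped it, with +19 N of support. I release and rise.

Call:
drive_tool(motion=[[0,0,0,0,0,0],[0,0,0,0,0,0],[0,0,0,0,0,0],[0,0,0,0,0,0],[0,0,0,0,0,0],[0,0,0.05,0,0,0],[0,0,0.15,0,0,0],[0,0,0.25,0,0,0],[0,0,0.25,0,0,0],[0,0,0.25,0,0,0],[0,0,0.1,0,0,0],[0,0,0,0,0,0]], fingers=-0.06)

```text
t: 25.17
tcp_pos: [0.5222, -0.0954, 0.2399]
eef_rot: [[-0.993, -0.117, 0.007], [-0.117, 0.993, -0.001], [-0.007, -0.002, -1.0]]
contact_force: [0.5, 0.3, -0.6]
width: 0.474
grasp_force: 0.0
```

Call:
drive_tool(motion=[[-0.05,-0.2,0,0,0,0],[-0.05,-0.25,0,0,0,0],[-0.05,-0.25,0,0,0,0],[-0.05,-0.25,0,0,0,0],[-0.05,-0.25,0,0,0,0],[-0.05,-0.2,0,0,0,0],[0,0,0,0,0,0],[0,0,0,0,0,0]])

```text
t: 25.83
tcp_pos: [0.4752, -0.3064, 0.2338]
eef_rot: [[-0.993, -0.114, -0.001], [-0.114, 0.993, 0.001], [0.001, 0.001, -1.0]]
contact_force: [-0.0, 0.9, 0.4]
width: 0.469
grasp_force: 0.0
```

```bash
python3 st.py; python3 - <<'E'
from fit2 import *
im=manip.snapshot("top"); h=[.5081,.0225,.115]
print(edgefit(im,"top",H+B,h,(1.2,.7)))
a=cv2.resize(im[160:400,140:340],None,fx=2.4,fy=2.4,interpolation=cv2.INTER_CUBIC); draw(a,"top",h,H+B,[140,160],2.4)
cv2.imwrite("pics/end.png",a)
E
```

```text
25.8333 [ 0.4751711  -0.30638598  0.23380758] psi 0.11472351651838338 0.46915973562742713 0.0 [-7.57908765e-04  9.19502382e-01  3.51706260e-01]
(array([0.50866052, 0.02219023, 0.11728216]), np.float64(-70401.57072060299))
```

View pics/end.png

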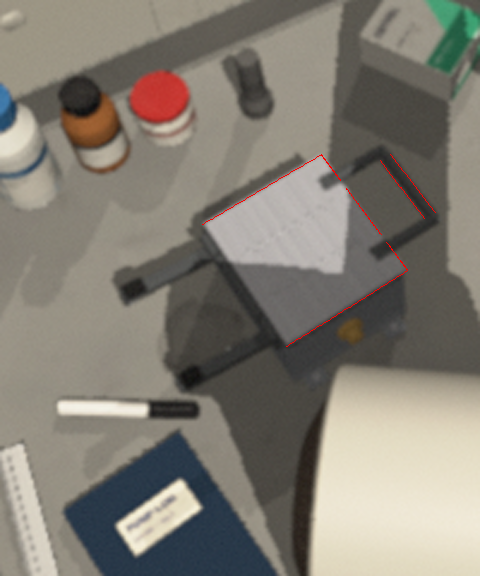

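The flap lies fully shut: plate and bar fall on the original outline. The marker, logbook and carton are where they were, and the hand is clear. I hand in.

```bash
python3 -c "
from station import manip
print(manip.finish_job())"
```

```text
the job is handed in; nothing more can be done
None
```

I set the cell in its slot, swung the flap back until it was fully shut, let go, left the bystanders in place, and handed the job in at about 26 s of the 72 s; the hand-in gave no verdict. The cell being fully home rests on contact at the right height (60 mm) and the flap shutting fully, because the arm hid it from the camera.

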